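# Blow the rinsed jewellery carriers dry

## Task

Hook every tray carrier standing on the bench onto the dryer's rail, all of them between the two rings in front of the blower. With all of them hanging there, give two blasts: each time press the pedal fully down to its stop, hold it for two seconds and let it come right up again. Then slide the carriers along the rail, without unhooking them, until every one hangs past the third ring at the far end; leave the other things on the bench where they stand.

Things in the scene. Friction and masses are not known exactly. Their poses are not given: they have to be found in the camera images.
- dryer: the drying stand, fixed. Origin: on the bench below the middle of its rail; y runs along the rail (to the robot's left), x away from the robot. Rail: steel bar 10 mm across, top 170 mm above the bench, at x = 0, between two posts (16 mm across, 172 mm tall) at y = -290 and +290 mm. Grey blower housing, 100 mm tall, behind the rail: x = 105 to 205, y = -264 to +7 mm
- ring1 (a point): first of three thin black rings on the rail (they do not obstruct the hooks), at y = -262 mm in the dryer's frame, on the rail's axis, 165 mm up; with ring2 it bounds the blowing place in front of the blower
- ring2 (a point): second ring, at y = +5 mm in the dryer's frame, the other end of the blowing place
- ring3 (a point): third ring, at y = +40 mm in the dryer's frame; the far end of the rail begins here and runs to the post on the +y side
- carrier_a: steel carrier, standing tray down on the bench at the start. All four are alike (one may be absent); b, c, d give more. Origin: centre of the tray's underside; z up, x away from the robot to within 0.45 rad. Tray 80 (x) x 48 (y) x 18 mm, open on top. Overall 142 mm tall, about 0.26 kg, bottom-heavy
- carrier_b: a carrier like carrier_a. The hook: a 6 mm thick, 44 mm wide stem rises from the tray at x = -15 mm (the robot's side) to a bridge (36 x 52 mm), underside at z = 100, top at 106 mm; a 6 mm hook leg at x = +15 mm hangs from the bridge down to z = 68 mm. The slot between stem and leg, 24 mm wide and centred on x = 0, is open below and along y
- carrier_c: a carrier like carrier_a. The grip: on the bridge stands a black finger tab centred over the origin, 36 mm in x, 10 mm thick in y, from z = 106 to 142 mm; pinch it along y from above
- carrier_d: a carrier like carrier_a. When hung, the rail lies in its slot, its bridge rests on the rail and its origin is 70 mm above the bench; it slides along the rail under a push of about 1 N (polished rail); a row can be pushed together, bridge to bridge
- pedal (a joint): the pedal's hinge, rad: 0 when up, 0.26 at its stop; a spring lifts it back. Pressing at the pad takes about 3 N at first and 9 N at the stop. An aluminium flap on the blower opens as it goes down
- pedal_base: the pedal's fixed dark base plate, 210 (x) x 120 (y) x 12 mm. Origin: centre of its underside. The hinge line lies along y at x = +85 mm, z = 38 mm (the end away from the robot); the 170 x 90 mm steel tread slopes up from it towards -x, 15 degrees above level when up, level at the stop
- pedal_pad (a point): middle of the top of the 80 x 80 mm ribbed rubber pad on the tread: where to press down. It lies 125 mm from the hinge line, about 78 mm above the bench when up and 46 mm at the stop
- bottle: bystander, leave alone: white plastic bottle, 44 mm across, 100 mm tall. Origin: centre of its underside
- spool: bystander, leave alone: dark wire spool standing on end, 60 mm across, 50 mm tall. Origin: centre of its underside
- dish: bystander, leave alone: white ceramic dish, 90 mm across, 20 mm tall. Origin: centre of its underside
- mandrel_stub: bystander, leave alone: upright turned wooden cylinder, 32 mm across, 70 mm tall. Origin: centre of its underside
Things that resemble listed ones, but are neither listed nor needed, are in the scene too. What is shaped like the carrier_c but blue, turquoise or yellow is not meant.

How it is judged:
By the outcome, as a careful person would: the job done as asked, in the order asked, and still so for the second after the job is handed in, with the robot touching nothing.
Of carrier_a, carrier_b, carrier_c, carrier_d only 3 to 4 are there at a start; the rules pass over those that are not, and their reading is None.
At some moment in a run one of carrier_a, carrier_b, carrier_c, carrier_d may be knocked a few centimetres aside while the robot is not near it.
It also fails if it takes over 200 s, if anything falls off the work surface, if the arm or the gripper's body presses on something with over 40 N, if the wrist force passes 120 N, or if a joint passes its speed limit or range.

## Robot

A 6-joint arm with a two-finger parallel gripper is mounted at the origin on the work surface. World frame = base frame: x ahead of the robot, y to its left, z up, the work surface at z = 0. Lengths are in m, angles in rad, forces in N, time in s.
With the tool pointing down it reaches from about 0.375 to 0.975 m from the base axis. Payload 3.8 kg.
Tool frame: the origin (TCP) lies where the fingers leave the gripper's body, on its centre line; the fingertips stand 64 mm ahead of it and the grasp point (between the pads) lies 45 mm ahead of it; y points along the fingers, z is the direction in which the jaws open and shut, and the axes are right-handed (so a half turn about y gives the same grasp; the last joint's range is limited). The gripper opens to 88 mm and grips with 3 to 60 N. Pads are 18 mm wide; open, the fingers measure 123 mm over their backs; the gripper's body (75 mm by 187 mm) begins 45 mm behind the grasp point.
Start: joints at [1.194, 0.264, 1.604, -0, 1.274, -0.037], TCP at [0.225, 0.636, 0.303] pointing down, gripper open.
Joint ranges: [-2.63, 2.63], [-0.94, 2.18], [0.31, 2.57], [-1.31, 4.45], [0, 2.66], [-2.55, 2.55]. Speed limits (rad/s): [2.57, 2.57, 3.14, 3.14, 3.14, 3.14].

## Interface

Orientations are given as a unit quaternion [w, x, y, z].
In Python, from station import movep, move_l, move_joints, command_gripper, sleep, inverse_kinematics, snapshot, PlanningError, finish_job, regions_of, get_time_s, get_joint_pos, get_qvel, get_joint_efforts, get_position, get_tool_rot, get_ft_force, get_wrist_torque, get_grip_width gives the robot as it stands. The module is installed in compiled form; this text tells all that it offers. Calls block until the motion is done:
- movep(position, orientation): joint-space move of the TCP to a pose.
- move_l(position, orientation=None, velocity=0.15): straight line of the TCP; orientation=None keeps the orientation; velocity is the mean speed in m/s.
- move_joints(angles): joint-space move.
- command_gripper(opening, squeeze=None): finger opening in m; squeeze is the grip in N (None keeps the last); returns when the fingers have stopped.
- sleep(seconds).
- inverse_kinematics(position, orientation): joint angles nearest the present ones, or None.
- snapshot(name): name is "scene" or "top"; returns a dict with "color" (384x512x3 uint8, red, green, blue), "fx", "fy", "cx", "cy" (pixels), "R" (3x3) and "t" (3): a world point X has camera coordinates R X + t. Camera axes: x right, y down, z forward; pixel columns grow to the right and rows downward; lengths in m; the calibration is good to about 2 mm. A picture is of the moment at which its call begins. There is no depth.
A pose or a line that the arm cannot do raises PlanningError and nothing moves.
- finish_job(): hands the job in, once; it reports no verdict.
Trained networks look in a picture, given as the dict that the camera call returned (one of the last four; its "shot" number tells which), for a name from the list of things; names that differ only in an ending like _2 or _b are one class to them, and where a whole thing is asked for, a point or a joint stands for the part that bears it (a point fixed in the world has none). Each returns a list of dicts, best first, with "p" (0 to 1); they miss things now and then, are a little off and sometimes report something else, mostly with a low value. They report only what shows in the picture. A call takes as long as a camera call. They do not tell look-alikes from the thing itself.
- regions_of(target, picture): "mask" (384x512 bool, what is visible of it) and "bbox" ([left, top, width, height] in pixels, round what is visible of it).
Readings, each from a call of its own:
- get_time_s(): time.
- get_joint_pos(): joint angles.
- get_qvel(): joint speeds.
- get_joint_efforts(): joint torques, N m.
- get_position(): TCP position.
- get_tool_rot(): TCP orientation.
- get_ft_force(): force on the tool from outside, world axes, zero at the start.
- get_wrist_torque(): the same for the moment, N m.
- get_grip_width(): finger opening in m.
Only numpy, scipy, OpenCV 4.12 (cv2) and the standard library are available. Lean on these libraries where they do the work, as an engineer would, in place of code of your own. Each camera call takes 0.05 s, during which the arm holds its last target.

## Working session

There is one attempt and no reset: what is moved stays moved. The work goes in short steps, each a Python script; the robot and the scene stay as the last script left them, time stands still between calls to the robot, and variables do not carry over. Pictures are saved under pics/ and viewed, and the job is handed in when it is done.

```bash
mkdir -p pics; ls
python3 - <<'E'
from station import *
import cv2
print(get_time_s(),get_position(),get_tool_rot(),get_grip_width(),get_ft_force())
for n in ["scene","top"]:
    s=snapshot(n); cv2.imwrite(f"pics/{n}0.png",s["color"][:,:,::-1])
    print(n,s["fx"],s["fy"],s["cx"],s["cy"],s["R"],s["t"],-s["R"].T@s["t"])
    for t in ["carrier_a","dryer","pedal_pad","pedal_base","bottle","spool","dish","mandrel_stub"]:
        print(t,[(round(r["p"],2),r["bbox"]) for r in regions_of(t,s)])
print(get_time_s())
E
```

```text
pics
0.0 [0.22478557 0.63589622 0.30143614] [-0.69618998  0.69766224 -0.1197044   0.11940591] 0.08825661016516205 [-0.74741461 -0.03129649 -0.35989617]
scene 453.5143282261971 453.5143282261971 256.8726130890687 190.50416244032652 [[-0.21152286  0.97733299  0.00884939]
 [ 0.72677579  0.1633361  -0.66717184]
 [-0.65349447 -0.13469058 -0.74485128]] [ 0.03091822 -0.33454569  1.95031807] [1.5242017  0.28711546 1.22922383]
carrier_a [(0.95, [396.3, 191.0, 33.5, 40.1]), (0.92, [310.9, 237.1, 28.5, 36.4]), (0.83, [317.1, 169.6, 19.1, 41.3]), (0.82, [252.7, 230.4, 20.4, 40.6]), (0.74, [370.6, 170.5, 21.6, 36.0]), (0.73, [275.4, 172.3, 16.1, 36.3]), (0.71, [246.8, 162.7, 16.2, 41.6]), (0.55, [199.2, 147.6, 21.4, 39.3])]
dryer [(0.75, [107.1, 149.2, 41.1, 39.2]), (0.56, [142.0, 174.6, 193.7, 96.0])]
pedal_pad [(0.75, [105.4, 151.1, 44.0, 38.4])]
pedal_base [(0.87, [99.8, 150.4, 62.5, 55.2])]
bottle [(0.8, [102.6, 195.4, 13.4, 23.6]), (0.53, [105.9, 147.4, 42.9, 41.6])]
spool [(0.72, [367.9, 208.9, 18.6, 23.2])]
dish [(0.89, [171.0, 160.0, 28.3, 17.2]), (0.34, [364.1, 246.2, 13.8, 18.6])]
mandr
[... 377 characters left out ...]
8.3, 24.9, 21.6]), (0.97, [90.8, 216.9, 37.3, 19.0]), (0.94, [121.3, 240.8, 31.1, 21.7]), (0.89, [257.2, 216.9, 16.3, 21.4]), (0.75, [305.9, 227.6, 21.0, 22.5]), (0.71, [227.3, 217.1, 16.7, 24.3]), (0.71, [182.2, 226.0, 19.4, 24.1]), (0.61, [226.1, 142.0, 22.4, 24.6]), (0.53, [180.4, 128.0, 185.8, 89.2]), (0.28, [366.8, 186.4, 47.5, 59.2])]
dryer [(0.68, [181.1, 129.2, 179.9, 86.7])]
pedal_pad [(0.75, [380.7, 192.1, 29.2, 47.8])]
pedal_base [(0.71, [368.5, 181.5, 42.8, 69.2])]
bottle [(0.56, [380.5, 161.8, 21.4, 16.7])]
spool [(0.55, [128.6, 211.2, 21.3, 16.3]), (0.2, [179.2, 128.0, 180.3, 91.6])]
dish [(0.54, [255.4, 215.7, 17.2, 24.3])]
mandrel_stub [(0.45, [379.1, 193.1, 31.1, 48.2])]
0.9
```

Run:
```python
import cv2
a=cv2.imread("pics/scene0.png"); cv2.imwrite("pics/scene0b.png",cv2.resize(a[120:300,80:460],None,fx=2.1,fy=2.1,interpolation=cv2.INTER_CUBIC))
a=cv2.imread("pics/top0.png"); cv2.imwrite("pics/top0b.png",cv2.resize(a[100:290,70:440],None,fx=2.15,fy=2.15,interpolation=cv2.INTER_CUBIC))
```

```text
(no output)
```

View pics/scene0b.png

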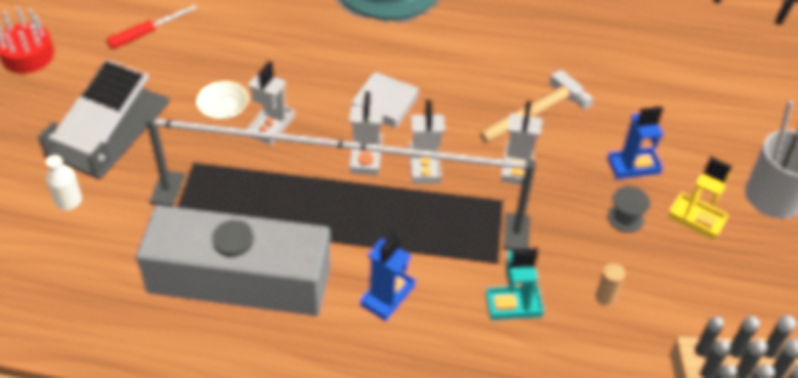

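View pics/top0b.png

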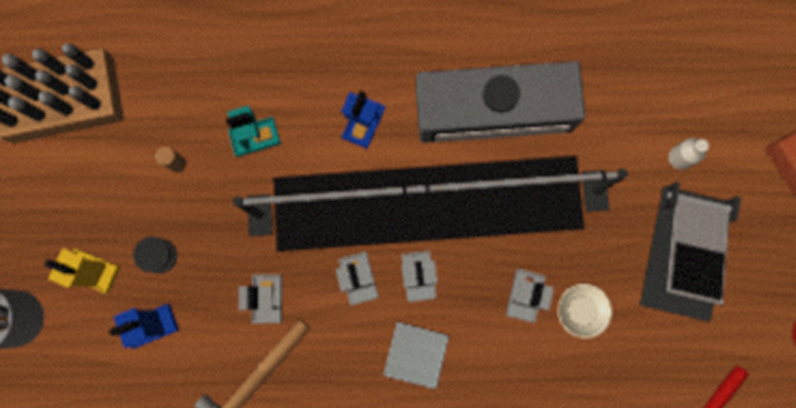

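Run:
```python
import cv2
def crop(f,x,y,w,h,k,o):
    a=cv2.imread(f)[y:y+h,x:x+w]; cv2.imwrite(o,cv2.resize(a,None,fx=k,fy=k,interpolation=cv2.INTER_CUBIC))
crop("pics/top0.png",170,120,200,100,4,"pics/t_dry.png")
crop("pics/scene0.png",140,165,200,110,4,"pics/s_dry.png")
crop("pics/top0.png",170,210,160,50,5,"pics/t_car.png")
crop("pics/scene0.png",190,140,150,75,5,"pics/s_car.png")
```

```text
(no output)
```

View pics/t_dry.png

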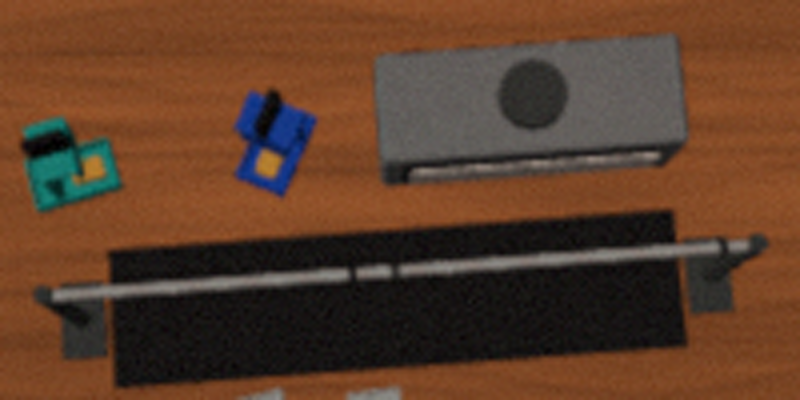

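View pics/s_dry.png

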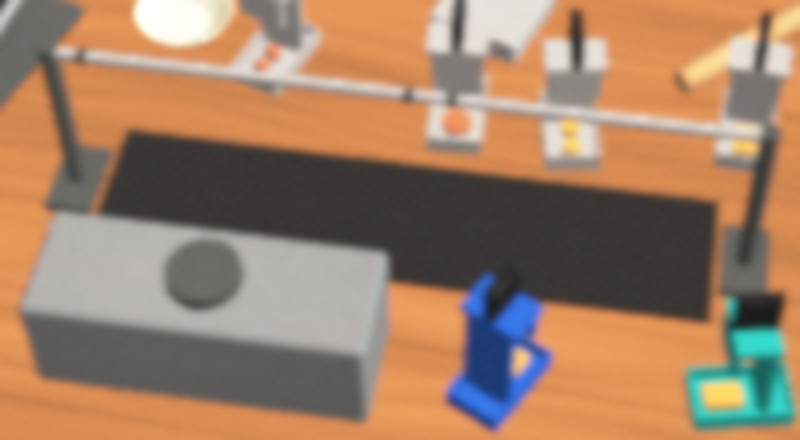

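View pics/t_car.png

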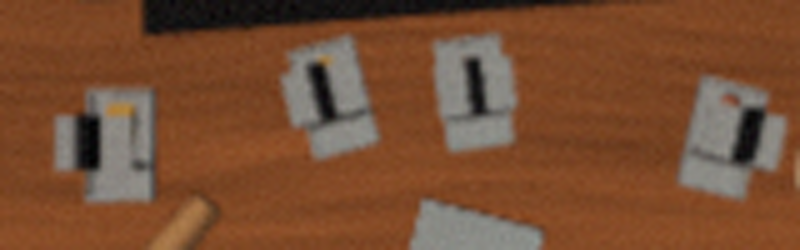

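View pics/s_car.png

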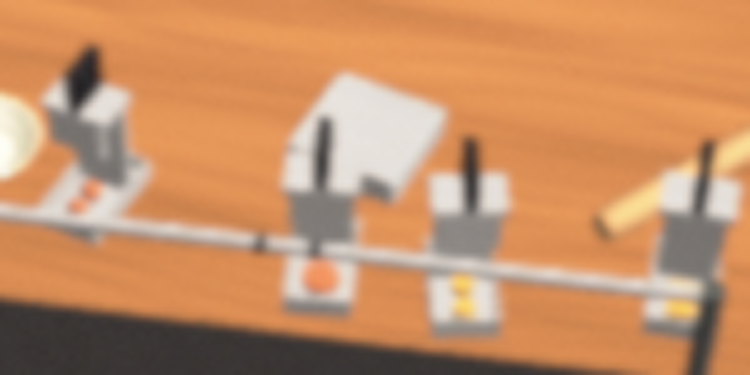

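```bash
cat > lib.py <<'E'
from station import *
import numpy as np, cv2, json
from scipy.optimize import least_squares, minimize
def proj(s,P):
    c=np.atleast_2d(P)@np.array(s["R"]).T+s["t"]
    return np.c_[s["fx"]*c[:,0]/c[:,2]+s["cx"], s["fy"]*c[:,1]/c[:,2]+s["cy"]]
def ray(s,uv,z):
    R=np.array(s["R"]); o=-R.T@s["t"]; d=R.T@np.array([(uv[0]-s["cx"])/s["fx"],(uv[1]-s["cy"])/s["fy"],1])
    return o+d*(z-o[2])/d[2]
def T(p,P,z=0):
    c,sn=np.cos(p[2]),np.sin(p[2]); P=np.atleast_2d(P)
    return np.c_[p[0]+c*P[:,0]-sn*P[:,1], p[1]+sn*P[:,0]+c*P[:,1], P[:,2]+z]
def box(x0,x1,y0,y1,z0,z1): return np.array([[x,y,z] for x in(x0,x1) for y in(y0,y1) for z in(z0,z1)])
CAR=[box(-.04,.04,-.024,.024,0,.018),box(-.018,-.012,-.022,.022,0,.1),box(-.018,.018,-.026,.026,.1,.106),box(.012,.018,-.022,.022,.068,.1),box(-.018,.018,-.005,.005,.106,.142)]
def render(s,p,z=0,sub=4,roi=None,boxes=CAR):
    x,y,w,h=roi; m=np.zeros((h*sub,w*sub),np.uint8)
    for b in boxes:
        q=(proj(s,T(p,b,z))-[x,y]+.5)*sub-.5
        cv2.fillConvexPoly(m,cv2.convexHull(np.round(q*16).astype(np.int32)),255,shift=4)
    return cv2.GaussianBlur(cv2.resize(m,(w,h),interpolation=cv2.INTER_AREA).astype(np.float32)/255,(0,0),.7)
def fit(obs,p0,z=0):
    # obs: list of (snap, mask)
    L=[]
    for s,m in obs:
        ys,xs=np.nonzero(m); x,y=xs.min()-8,ys.min()-8; roi=(x,y,xs.max()+9-x,ys.max()+9-y)
        L.append((s,cv2.GaussianBlur(m.astype(np.float32),(0,0),.7)[y:y+roi[3],x:x+roi[2]],roi))
    def f(p): return sum(((render(s,p,z,roi=r)-m)**2).mean()*m.size/ m.sum() for s,m,r in L)
    best=None
    for yaw in (-.3,0,.3):
        q0=[p0[0],p0[1],yaw]
        r=minimize(f,q0,method="Nelder-Mead",options=dict(initial_simplex=[q0,[q0[0]+.01,q0[1],yaw],[q0[0],q0[1]+.01,yaw],[q0[0],q0[1],yaw+.15]],xatol=1e-4,fatol=1e-5))
        if best is None or r.fun<best.fun: best=r
    return best.x,best.fun
def overlay(s,items,crop,k,name,boxes=CAR):
    x,y,w,h=crop; a=cv2.resize(s["color"][y:y+h,x:x+w,::-1],None,fx=k,fy=k,interpolation=cv2.INTER_CUBIC)
    for p,z in items:
        for b in boxes:
            q=((proj(s,T(p,b,z))-[x,y]+.5)*k-.5)
            cv2.polylines(a,[cv2.convexHull(np.round(q).astype(np.int32))],True,(0,255,0),1)
    cv2.imwrite(name,a)
E
python3 - <<'E'
from lib import *
S=snapshot("scene");Tp=snapshot("top")
pts=[((0,-.262,.165),(350.75,181.75),(160,178.75)),((0,.005,.165),(268.75,187.5),(242,188.75)),((0,.04,.165),(258.25,188.25),(252.5,190)),
((0,-.29,.172),(170+758/4,120+242/4),(140+48/4,165+53/4)),((0,.29,.172),(170+42/4,120+296/4),(140+767/4,165+130/4)),
((.205,.007,.1),(170+376/4,120+57/4),(140+365/4,165+355/4)),((.205,-.264,.1),(170+676/4,120+36/4),(140+22/4,165+308/4)),
((.105,.007,.1),None,(140+388/4,165+253/4)),((.105,-.264,.1),None,(140+52/4,165+213/4))]
def f(p,i=None):
    o=[]
    for P,a,b in pts:
        if a is not None and i!=1:o+=list(proj(Tp,T(p,[P]))[0]-a)
        if b is not None and i!=0:o+=list(proj(S,T(p,[P]))[0]-b)
    return np.array(o)
for i in (None,0,1):
    r=least_squares(f,[.6,0,0],args=(i,),loss="soft_l1"); print(i,r.x,np.round(f(r.x,i),1))
dr=least_squares(f,[.6,0,0],loss="soft_l1").x
# carriers
tb=[(190,239),(236,229),(265,228),(317,237)]
mt=regions_of("carrier_a",Tp); ms=regions_of("carrier_a",S)
res=[]
for c in tb:
    m=min(mt,key=lambda r:np.hypot(r["bbox"][0]+r["bbox"][2]/2-c[0],r["bbox"][1]+r["bbox"][3]/2-c[1]))
    p0=ray(Tp,c,.04)
    pa,fa=fit([(Tp,m["mask"])],p0)
    g=proj(S,[[pa[0],pa[1],.06]])[0]
    n=min(ms,key=lambda r:np.hypot(r["bbox"][0]+r["bbox"][2]/2-g[0],r["bbox"][1]+r["bbox"][3]/2-g[1]))
    pb,fb=fit([(Tp,m["mask"]),(S,n["mask"])],p0)
    print(c,m["bbox"],n["bbox"],pa,fa,pb,fb); res.append(list(pb))
json.dump(dict(dr=list(dr),car=res),open("st.json","w"))
overlay(Tp,[(p,0) for p in res],(170,210,160,50),5,"pics/o_t.png")
overlay(S,[(p,0) for p in res],(190,140,150,75),5,"pics/o_s.png")
E
```

```text
None [0.58965317 0.04015284 0.06805399] [-0.7 -0.9 -0.1 -0.4 -0.5 -0.5 -0.3 -1.1 -0.7 -0.4  0.1 -1.1 -0.3 -0.7
 -0.9 -2.4 -0.4 -0.6  0.6 -1.  -1.4 -1.8 -0.1 -0.9  0.4 -2.3 -2.4 -0.4
  0.  -1.9 -0.1 -2.2]
0 [0.58679441 0.03858961 0.06514492] [-0.2  0.1 -0.   0.4 -0.3  0.4  0.3  0.4  0.   0.  -0.8 -1.   1.1 -1.3]
1 [0.59377076 0.04203688 0.06929129] [-0.1  0.6 -0.1 -0.   0.4 -0.  -0.9 -1.3  1.1  0.   0.3  0.4 -2.3  0.9
  0.3 -0.7 -0.  -1. ]
(190, 239) [182.0, 226.3, 23.0, 23.5] [317.6, 169.4, 17.6, 41.3] [0.42855007 0.31358464 0.02940658] 0.017340635880827904 [ 0.42933244  0.31267802 -0.01769999] 0.2358749508857727
(236, 229) [228.6, 217.2, 16.2, 21.1] [273.1, 168.1, 18.1, 42.2] [0.4617851  0.16100829 0.25775667] 0.054012179374694824 [0.46258949 0.15969685 0.26715733] 0.14042162895202637
(265, 228) [256.4, 216.3, 19.2, 19.7] [248.4, 167.6, 15.1, 38.3] [0.46638999 0.05714351 0.09034787] 0.05432043969631195 [0.4664874  0.05705019 0.10862777] 0.11729409545660019
(317, 237) [307.0, 225.2, 20.6, 23.1] [196.1, 153.1, 22.6, 29.2] [ 0.42971671 -0.12043579 -0.25955047] 0.009031479246914387 [ 0.42979726 -0.12216788 -0.23188179] 0.19572144746780396
```

View pics/o_t.png

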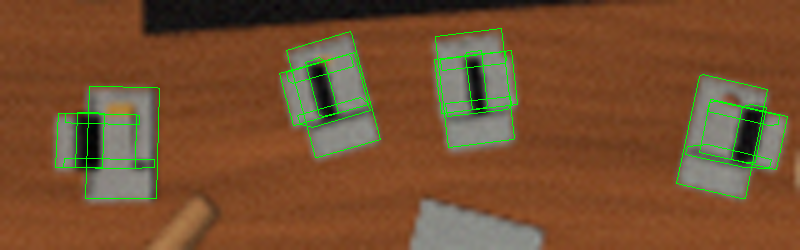

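View pics/o_s.png

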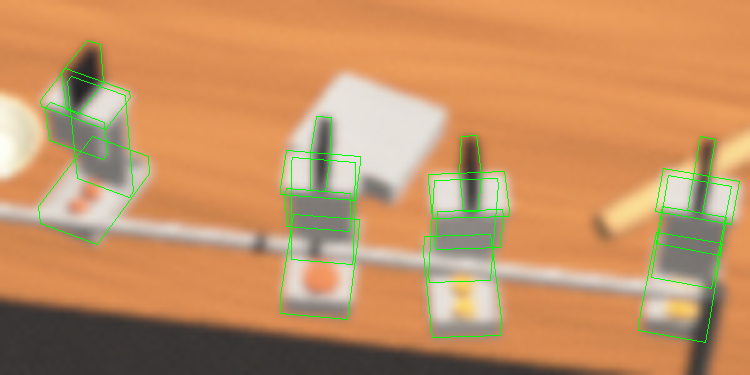

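Run:
```python
from lib import *
S=snapshot("scene");Tp=snapshot("top")
o=.375
pts=[((0,-.262,.165),(350.75,181.75),(160,178.75)),((0,.005,.165),(268.75,187.5),(242,188.75)),((0,.04,.165),(258.25,188.25),(252.5,190)),
((0,-.29,.172),(170+758/4,120+242/4),(140+48/4,165+53/4)),((0,.29,.172),(170+42/4,120+296/4),(140+767/4,165+130/4)),
((.205,.007,.1),(170+376/4,120+57/4),(140+365/4,165+355/4)),((.205,-.264,.1),(170+676/4,120+36/4),(140+22/4,165+308/4)),
((.105,.007,.1),None,(140+388/4,165+253/4)),((.105,-.264,.1),None,(140+52/4,165+213/4))]
def f(p,i=None):
    e=[]
    for P,a,b in pts:
        if a is not None and i!=1:e+=list(proj(Tp,T(p,[P]))[0]-a+o)
        if b is not None and i!=0:e+=list(proj(S,T(p,[P]))[0]-b+o)
    return np.array(e)
for i in (0,1,None):
    r=least_squares(f,[.6,0,0],args=(i,),loss="soft_l1"); print(i,r.x,np.round(f(r.x,i),1))
dr=r.x; st=json.load(open("st.json")); st["dr"]=list(dr); json.dump(st,open("st.json","w"))
B=[box(-.005,.005,-.29,.29,.16,.17),box(.105,.205,-.264,.007,0,.1),box(-.008,.008,.282,.298,0,.172),box(-.008,.008,-.298,-.282,0,.172),box(-.006,.006,.038,.042,.159,.171),box(-.006,.006,.003,.007,.159,.171),box(-.006,.006,-.264,-.260,.159,.171)]
overlay(Tp,[(dr,0)],(170,120,200,100),4,"pics/d_t.png",B)
overlay(S,[(dr,0)],(140,165,200,110),4,"pics/d_s.png",B)
overlay(Tp,[],(360,150,60,110),5,"pics/p_t.png",B)
overlay(S,[],(90,135,90,90),6,"pics/p_s.png",B)
```

```text
0 [0.58804477 0.0397928  0.06521686] [-0.2  0.1 -0.   0.4 -0.3  0.4  0.2  0.4  0.   0.  -0.7 -1.   1.1 -1.3]
1 [0.59258487 0.04047218 0.06953375] [-0.   0.7 -0.1 -0.   0.4 -0.  -0.8 -1.3  1.   0.   0.3  0.3 -2.2  0.9
  0.3 -0.7  0.  -1. ]
None [0.5900818  0.03996868 0.06715383] [-0.3 -0.6  0.2 -0.  -0.1 -0.2 -0.  -0.6 -0.3 -0.2  0.4 -0.6  0.1 -0.4
 -0.6 -2.   0.  -0.4  0.9 -0.4 -0.9 -1.5  0.2 -0.4  0.9 -1.9 -2.2  0.
  0.3 -1.4  0.1 -1.8]
```

View pics/d_t.png

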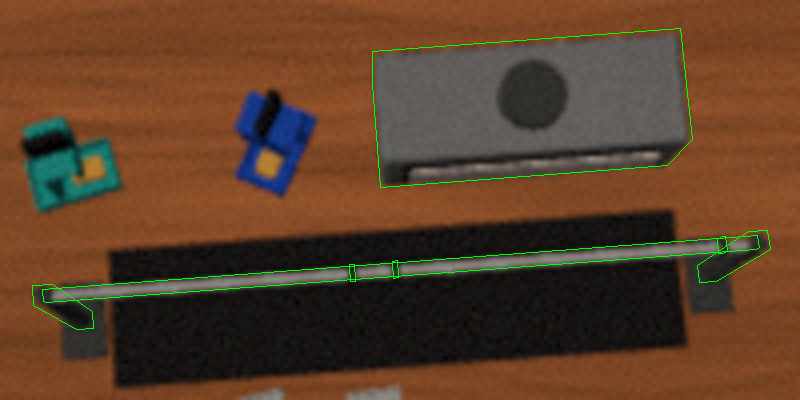

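View pics/d_s.png

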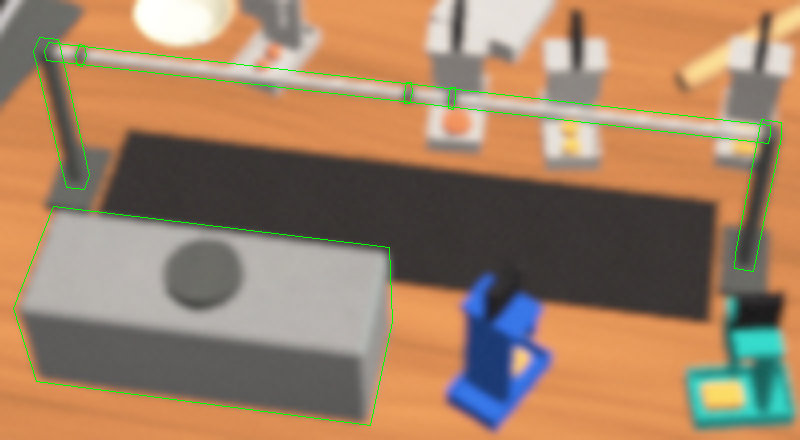

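View pics/p_t.png

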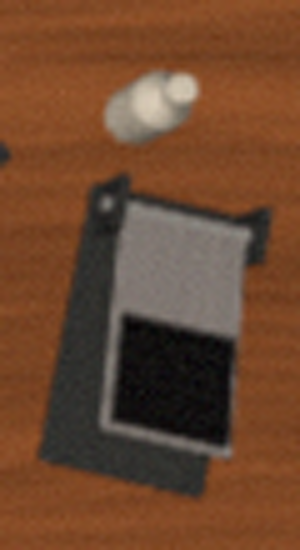

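View pics/p_s.png

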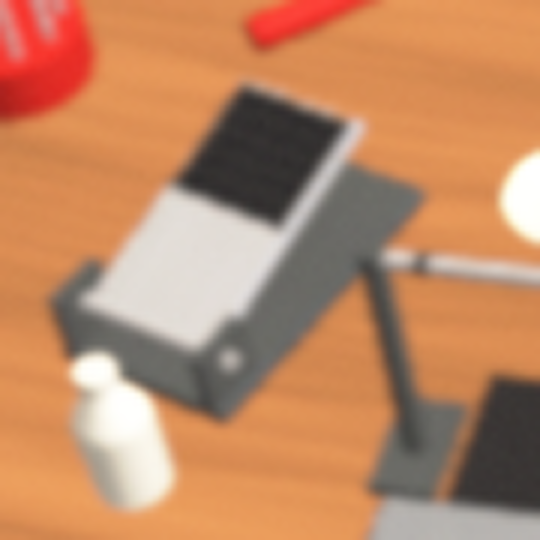

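```bash
cat >> lib.py <<'E'
from scipy.spatial.transform import Rotation
def quat(yaw,flip=False):
    if flip: yaw+=np.pi
    c,s=np.cos(yaw),np.sin(yaw)
    q=Rotation.from_matrix(np.array([[c,0,-s],[s,0,c],[0,-1,0]])).as_quat()
    return [q[3],q[0],q[1],q[2]]
def tcp(x,y,zg): return [x,y,zg+.045]   # grasp point height zg
E
python3 - <<'E'
from lib import *
S=snapshot("scene");Tp=snapshot("top")
a=(394.6,225.8);b=(133.75,160.4)
print(ray(Tp,a,.078),ray(S,b,.078))
r=least_squares(lambda X:np.r_[proj(Tp,[X])[0]-a,proj(S,[X])[0]-b],[.4,-.4,.08]);print(r.x,r.fun)
# base corners top: lower-left, lower-right, upper-left
for u,v in [(40,458),(203,495),(92,187)]:
    print(ray(Tp,(360+(u+.5)/5-.5,150+(v+.5)/5-.5),.012))
q0=get_joint_pos();print(q0, quat(0),get_tool_rot())
st=json.load(open("st.json"));d=st["dr"]
for fl in (0,1):
  for p in st["car"]:
    for z in (.13,.25,.33): print(fl,z,np.round(inverse_kinematics(tcp(p[0],p[1],z),quat(p[2],fl)) if inverse_kinematics(tcp(p[0],p[1],z),quat(p[2],fl)) is not None else np.nan,2))
  for y in (-.219,-.039,.08):
    for x,z in ((-.06,.33),(-.06,.248),(0,.2)):
      w=T(d,[[x,y,z]])[0]; k=inverse_kinematics(tcp(*w),quat(d[2],fl)); print(fl,w,k is not None and np.round(k,2))
E
```

```text
[ 0.46409329 -0.39058299  0.078     ] [ 0.46903475 -0.38574273  0.078     ]
[ 0.46389105 -0.39094537  0.07266065] [-0.4788381   0.13088967 -0.5129655  -0.13563553]
[ 0.41240282 -0.31503157  0.012     ]
[ 0.38497323 -0.43104978  0.012     ]
[ 0.61017721 -0.36334701  0.012     ]
[ 1.19411818e+00  2.63911179e-01  1.60399402e+00  8.36367426e-06
  1.27368617e+00 -3.69020231e-02] [np.float64(-0.7071067811865475), np.float64(0.7071067811865475), np.float64(0.0), np.float64(0.0)] [ 0.69692794 -0.69692589  0.1195555  -0.11955015]
0 0.13 [ 0.58  0.11  2.04 -0.    1.   -0.97]
0 0.25 [ 0.58 -0.    1.92 -0.    1.23 -0.97]
0 0.33 [ 0.58 -0.05  1.82 -0.    1.37 -0.97]
0 0.13 [ 0.28  0.03  2.12 -0.    0.99 -1.56]
0 0.25 [ 0.28 -0.09  2.   -0.    1.23 -1.56]
0 0.33 [ 0.28 -0.13  1.89 -0.    1.38 -1.56]
0 0.13 [ 0.07 -0.01  2.16 -0.    0.99 -1.61]
0 0.25 [ 0.07 -0.13  2.03 -0.    1.23 -1.61]
0 0.33 [ 0.07 -0.17  1.93 -0.    1.39 -1.61]
0 0.13 [-0.33 -0.05  2.2  -0.    0.99 -1.67]
0 0.25 [-0.33 -0.17  2.08 -0.    1.24 -1.67]
0 0.33 [-0.33 -0.22  1.97 -0.    1.4  -1.67]
0 [ 0.54491268 -0.18256391  0.33 
[... 1186 characters left out ...]
.4   1.47]
1 [ 0.54491268 -0.18256391  0.33      ] [-0.37  0.04  1.73 -0.    1.37  1.14]
1 [ 0.54491268 -0.18256391  0.248     ] [-0.37  0.08  1.83 -0.    1.23  1.14]
1 [ 0.60477744 -0.1785377   0.2       ] [-0.33  0.22  1.76 -0.    1.16  1.18]
1 [ 0.53283407 -0.00296962  0.33      ] [-0.05 -0.04  1.81 -0.    1.37  1.45]
1 [ 0.53283407 -0.00296962  0.248     ] [-0.05  0.    1.92 -0.    1.22  1.45]
1 [0.59269883 0.00105658 0.2       ] [-0.04  0.15  1.85 -0.    1.14  1.46]
1 [0.52484877 0.11576216 0.33      ] [ 0.17 -0.04  1.8  -0.    1.37  1.67]
1 [0.52484877 0.11576216 0.248     ] [ 0.17  0.01  1.91 -0.    1.22  1.67]
1 [0.58471353 0.11978836 0.2       ] [ 0.16  0.16  1.84 -0.    1.14  1.66]
```

Four grey carriers are standing on the bench, at top-view px (190,239), (236,229), (265,228) and (317,237). The blue, turquoise and yellow ones are decoys, and the flat grey plate at (263,265) is no carrier. The enlarged crop with the fitted model over it confirms this. I'll take the rightmost first.

```bash
cat >> lib.py <<'E'
def find(Tp,p0,S=None,tol=14,z=0):
    """refit a carrier near p0 (world pose) in the top picture"""
    mt=regions_of("carrier_a",Tp); c=proj(Tp,[[p0[0],p0[1],.05+z]])[0]
    mt=[(np.hypot(r["bbox"][0]+r["bbox"][2]/2-c[0],r["bbox"][1]+r["bbox"][3]/2-c[1]),r) for r in mt]
    mt=[x for x in mt if x[0]<tol and x[1]["bbox"][2]<40]
    if not mt: return None
    m=min(mt,key=lambda x:x[0])[1]
    return fit([(Tp,m["mask"])],p0,z)
def pick(p,V=.25):
    q=quat(p[2]); command_gripper(.040,25)
    movep(tcp(p[0],p[1],.26),q)
    move_l(tcp(p[0],p[1],.131),q,.15)
    f0=get_ft_force(); command_gripper(0,25); w=get_grip_width()
    print("grip",w,"f",np.round(f0,1))
    move_l(tcp(p[0],p[1],.33),q,V); print("lift",get_grip_width(),np.round(get_ft_force(),1),round(get_time_s(),1))
def hang(d,y,V=.25):
    q=quat(d[2])
    W=lambda x,z: tcp(*T(d,[[x,y,z]])[0])
    move_l(W(-.07,.33),q,V); move_l(W(-.07,.131+.118),q,V)
    print("pre",np.round(get_ft_force(),1))
    return W,q
E
python3 - <<'E'
from lib import *
st=json.load(open("st.json"));d=st["dr"]
move_l([.3,.3,.38],quat(0.0)) if 0 else None
Tp=snapshot("top"); r=find(Tp,st["car"][3]); print(r)
pick(r[0])
W,q=hang(d,-.219)
S=snapshot("scene");Tp=snapshot("top")
p=[*T(d,[[-.07,-.219,0]])[0][:2],d[2]]
overlay(Tp,[(p,.118)],(270,130,130,110),6,"pics/h1t.png"); overlay(S,[(p,.118)],(120,110,130,100),6,"pics/h1s.png")
print(get_time_s())
E
```

```text
(array([ 0.4290328 , -0.12176124, -0.23582696]), np.float64(0.02338198572397232))
grip 0.00981840964824167 f [-0.8  0.   0.1]
lift 0.009916205270774225 [-0.2 -1.1 -3.8] 7.5
pre [-0.  -0.3 -3.5]
8.7333
```

View pics/h1t.png

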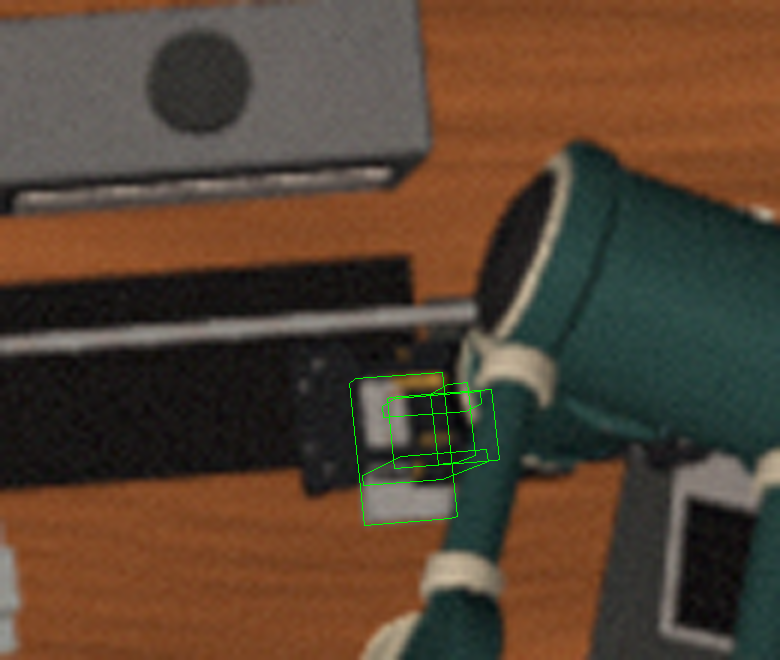

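View pics/h1s.png

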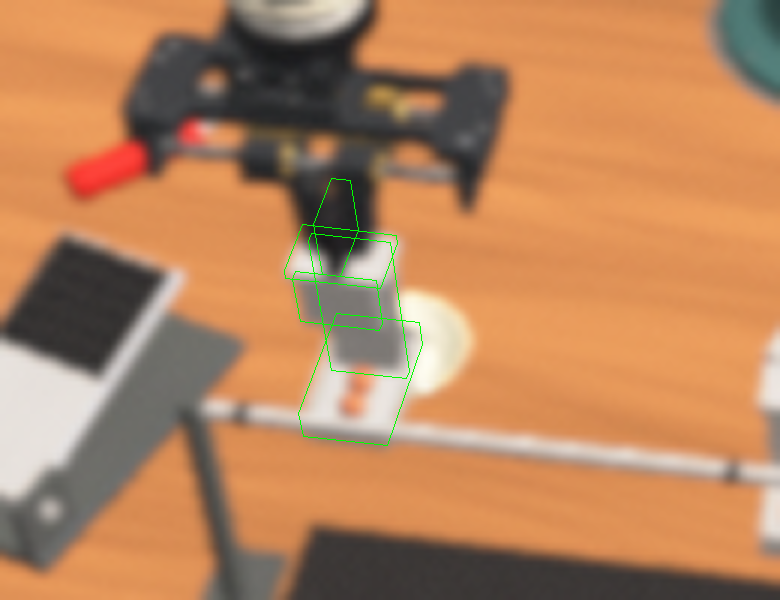

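The held carrier matches the prediction in both views. Next I slide it under the rail, lower it and release.

```bash
cat >> lib.py <<'E'
def seat(W,q):
    move_l(W(0,.131+.118),q,.12); print("over",np.round(get_ft_force(),1))
    for z in (.1,.085,.077,.074,.0715,.070):
        move_l(W(0,.131+z),q,.08); f=get_ft_force()
        if f[2]>1 or np.hypot(f[0],f[1])>6: print("contact at",z,np.round(f,1)); break
    print("seated",z,np.round(f,1))
    command_gripper(.034,25); move_l(W(0,.27),q,.15); print("t",round(get_time_s(),1))
E
python3 - <<'E'
from lib import *
d=json.load(open("st.json"))["dr"]; y=-.219; q=quat(d[2]); W=lambda x,z: tcp(*T(d,[[x,y,z]])[0])
seat(W,q)
move_l(W(-.1,.33),q,.25)
S=snapshot("scene");Tp=snapshot("top")
p=[*T(d,[[0,-.219,0]])[0][:2],d[2]]
overlay(Tp,[(p,.07)],(270,130,130,110),6,"pics/h2t.png"); overlay(S,[(p,.07)],(120,110,130,100),6,"pics/h2s.png")
E
```

```text
over [-0.3 -0.3 -3.2]
seated 0.07 [ 0.   0.2 -1. ]
t 12.3
```

View pics/h2s.png

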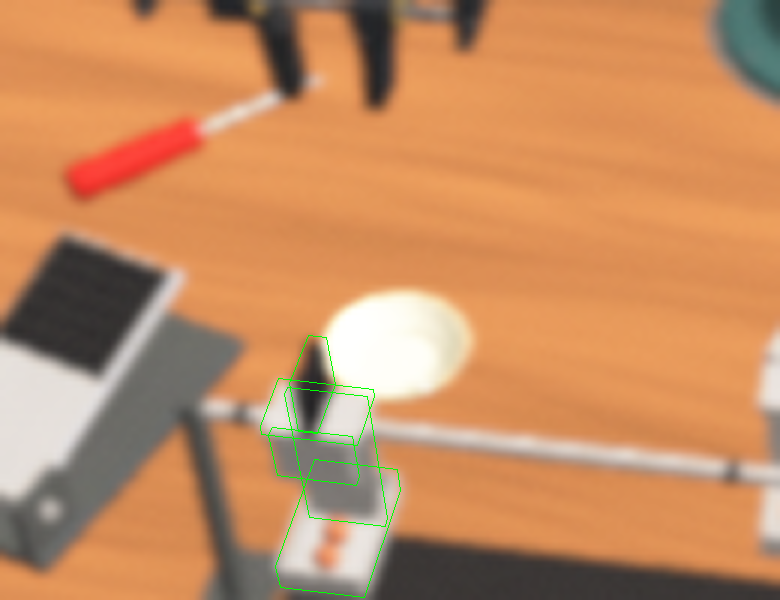

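The first carrier hangs inside ring1. Now the next two, refitting each one first and checking the fit.

Run:
```python
from lib import *
st=json.load(open("st.json"));d=st["dr"]
for i,y in ((2,-.159),(1,-.099)):
    Tp=snapshot("top"); r=find(Tp,st["car"][i]); print(i,r)
    if r is None or r[1]>.1: 
        overlay(Tp,[],(100,100,300,180),2.5,"pics/bad.png"); break
    pick(r[0])
    if get_grip_width()<.007: print("MISS");break
    W,q=hang(d,y); seat(W,q); move_l(W(-.1,.33),q,.25)
S=snapshot("scene");Tp=snapshot("top")
I=[([*T(d,[[0,y,0]])[0][:2],d[2]],.07) for y in (-.219,-.159,-.099)]
overlay(S,I,(120,110,200,150),4,"pics/h3s.png"); overlay(Tp,I,(170,120,200,130),4,"pics/h3t.png")
```

```text
2 (array([0.46543763, 0.05949646, 0.16969902]), np.float64(0.028493214398622513))
grip 0.009790285338283857 f [ 0.6 -0.   0.2]
lift 0.00976045086367041 [-0.7  0.1 -2.9] 17.0
pre [ 0.   0.1 -2.1]
over [-0.5  0.5 -2.4]
seated 0.07 [-0.1  0.4 -1. ]
t 21.9
1 (array([0.46080695, 0.15953677, 0.22785176]), np.float64(0.010091261938214302))
grip 0.009999205381258142 f [0.1 0.4 0.1]
lift 0.009943661183873648 [ 0.   0.  -3.7] 26.6
pre [-0.3  0.5 -2.4]
over [-0.5  0.6 -3.6]
seated 0.07 [ 0.5  0.5 -2. ]
t 31.8
```

View pics/h3s.png

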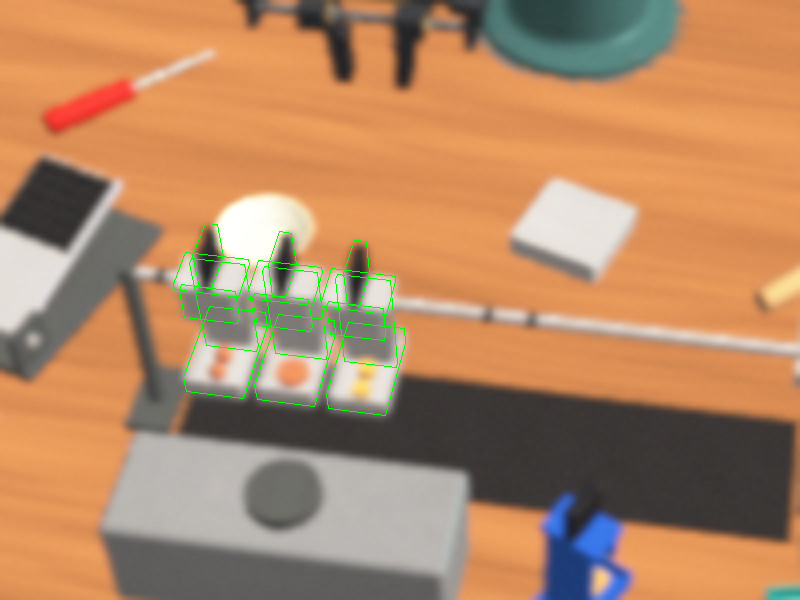

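View pics/h3t.png

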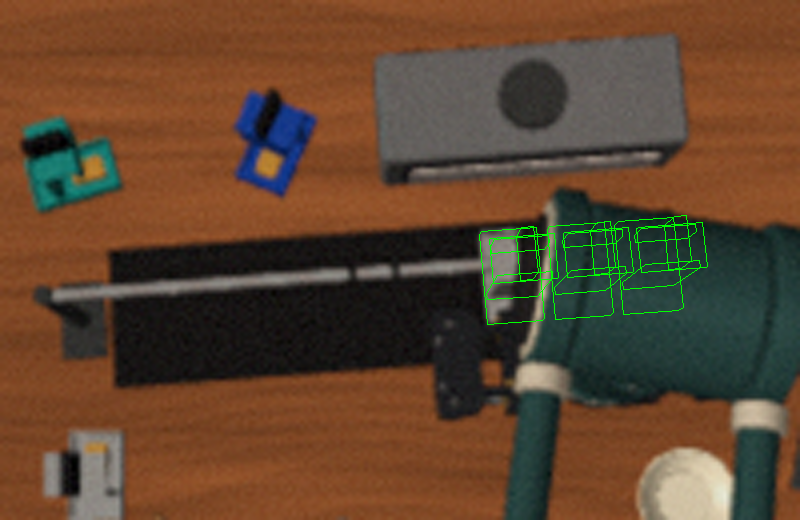

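Run:
```python
from lib import *
st=json.load(open("st.json"));d=st["dr"]
for i,y in ((0,-.039),):
    Tp=snapshot("top"); r=find(Tp,st["car"][i]); print(i,r)
    if r is None or r[1]>.1: 
        overlay(Tp,[],(100,100,300,180),2.5,"pics/bad.png"); break
    pick(r[0])
    if get_grip_width()<.007: print("MISS");break
    W,q=hang(d,y); seat(W,q); move_l(W(-.1,.33),q,.25)
movep([.42,.25,.42],quat(0))
S=snapshot("scene");Tp=snapshot("top")
I=[([*T(d,[[0,y,0]])[0][:2],d[2]],.07) for y in (-.219,-.159,-.099,-.039)]
overlay(S,I,(120,110,200,150),4,"pics/h4s.png"); overlay(Tp,I,(170,120,200,130),4,"pics/h4t.png")
```

```text
0 (array([0.42873782, 0.31442533, 0.00868228]), np.float64(0.008254599757492542))
grip 0.009819905645438358 f [-0.3  0.2  0.3]
lift 0.009259716986629477 [-0.8  0.1 -2.5] 36.8
pre [-0.3  0.7 -3.1]
over [-0.2 -0.3 -2.3]
seated 0.07 [-0.1 -0.2 -1.6]
t 42.4
```

View pics/h4s.png

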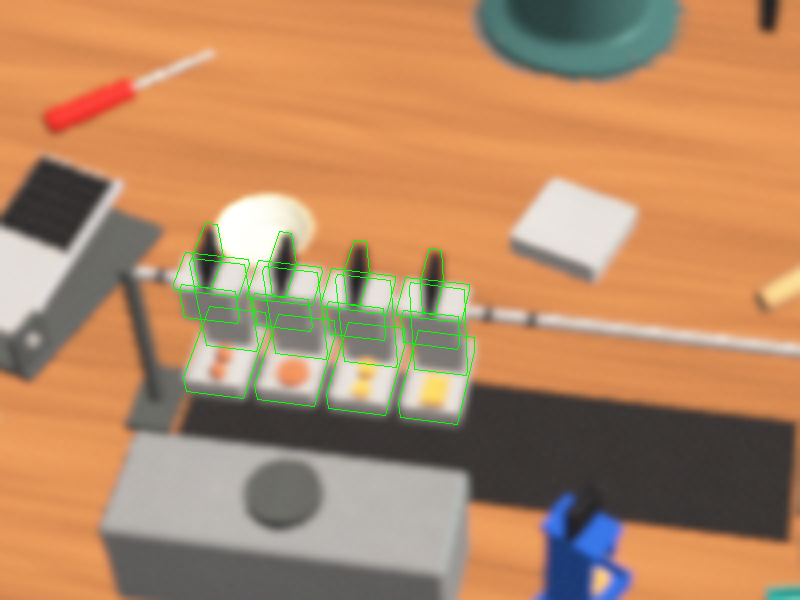

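View pics/h4t.png

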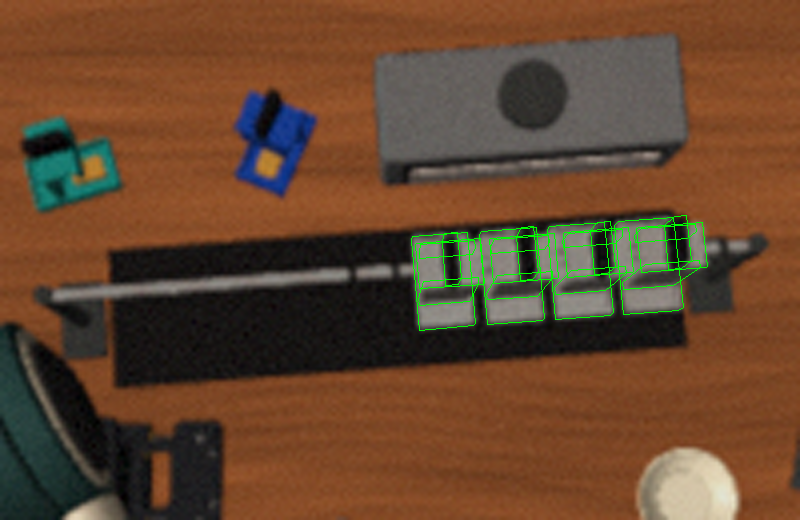

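All four hang between ring1 and ring2: crop px x≈175–475, with the rings at (165,275) and (487,313). Now the pedal.

Run:
```python
from lib import *
px,py=.4655,-.390; q=quat(-.24)
command_gripper(0,25)
movep([px-.05,py+.15,.36],q)
movep([px,py,.25],q); move_l([px,py,.064+.095],q,.15)
print("above",np.round(get_ft_force(),1),get_time_s())
move_l([px,py,.064+.052],q,.1)
z=.052;
while z>.036:
    f=get_ft_force()[2]; print(round(z,3),round(f,1),round(get_position()[2]-.064,4),round(get_time_s(),2))
    if f>16: break
    z-=.002; move_l([px,py,.064+z],q,.08)
S=snapshot("scene");Tp=snapshot("top"); t=get_time_s()
sleep(2.0); print("held",np.round(get_ft_force(),1),get_time_s())
move_l([px,py,.064+.10],q,.12)
sleep(1.0); print(np.round(get_ft_force(),1),get_time_s())
S2=snapshot("scene")
overlay(S,[],(80,110,250,160),3,"pics/ped1.png");overlay(S2,[],(80,110,250,160),3,"pics/ped2.png")
json.dump(dict(z=z),open("ped.json","w"))
```

```text
above [-0.3 -0.2 -0.3] 48.1083
0.052 7.8 0.053 48.69
0.05 9.1 0.0514 48.94
0.048 7.4 0.0495 49.19
0.046 8.8 0.0475 49.44
0.044 12.6 0.0463 49.69
0.042 22.8 0.046 49.94
held [-10.6   4.8  22.6] 52.0417
[ 0.  -0.4 -0. ] 53.675
```

View pics/ped1.png

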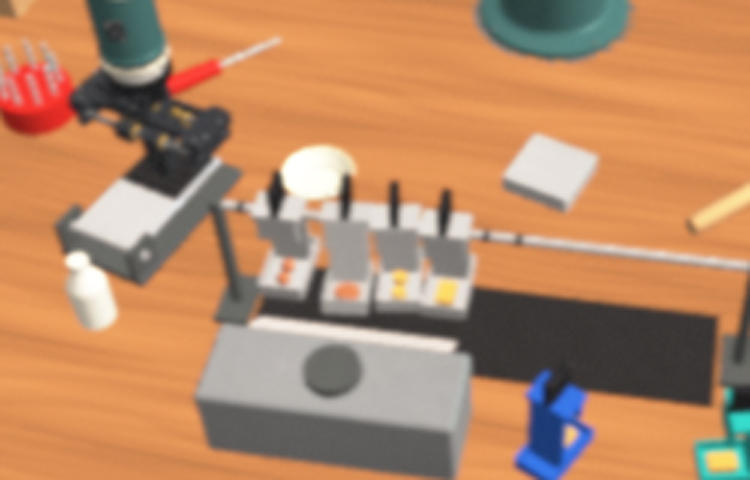

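View pics/ped2.png

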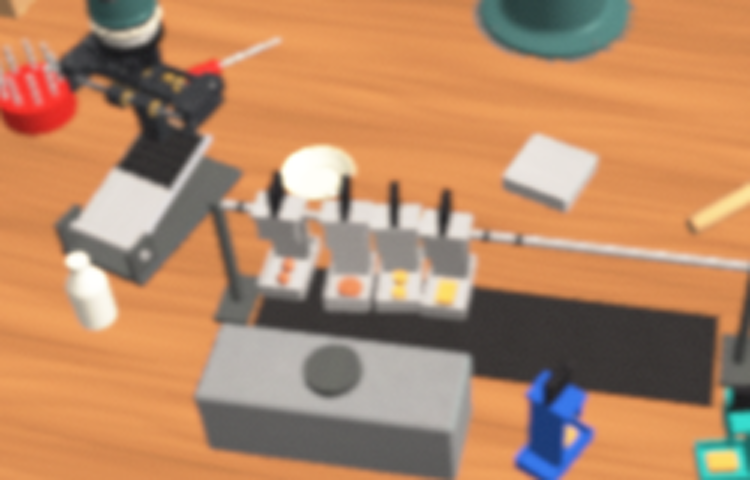

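The pedal reached its stop (tip z 46 mm, 22 N) and the flap at crop px (350,335) opened and closed again. The second carrier was nudged about 17 mm along the rail (crop px 347), but all are still between the rings. Second blast next.

Run:
```python
from lib import *
px,py=.4655,-.390; q=quat(-.24)
S0=snapshot("scene")
move_l([px,py,.064+.052],q,.1); move_l([px,py,.064+.042],q,.08)
print(np.round(get_ft_force(),1),get_position()[2]-.064,get_time_s())
S=snapshot("scene")
sleep(2.1); print("held",np.round(get_ft_force(),1),get_position()[2]-.064,get_time_s())
move_l([px,py,.064+.10],q,.12)
sleep(1.0); print(np.round(get_ft_force(),1),get_time_s())
move_l([px,py,.30],q,.25); movep([.40,-.2,.42],quat(0))
S2=snapshot("scene")
overlay(S,[],(80,110,250,160),3,"pics/ped3.png");overlay(S2,[],(80,110,250,160),3,"pics/ped4.png")
```

```text
[-9.9  5.3 27.6] 0.04589722977569913 54.6833
held [-10.1   5.   26.9] 0.045950648530188876 56.8333
[-0.1  0.1  0.7] 58.4667
```

View pics/ped3.png

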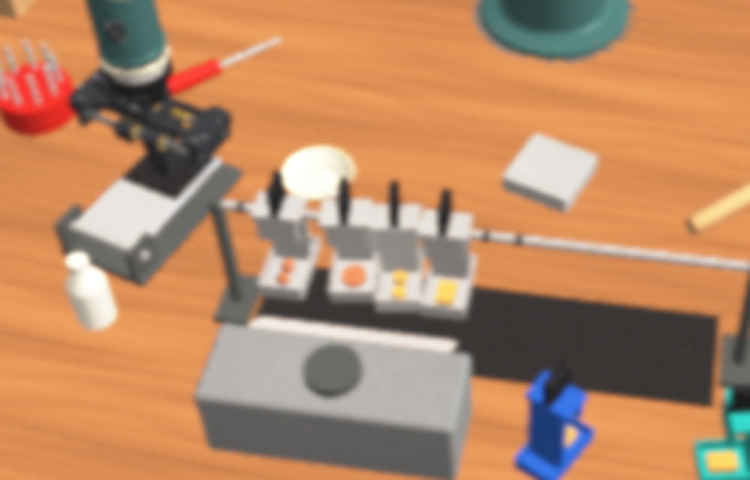

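View pics/ped4.png

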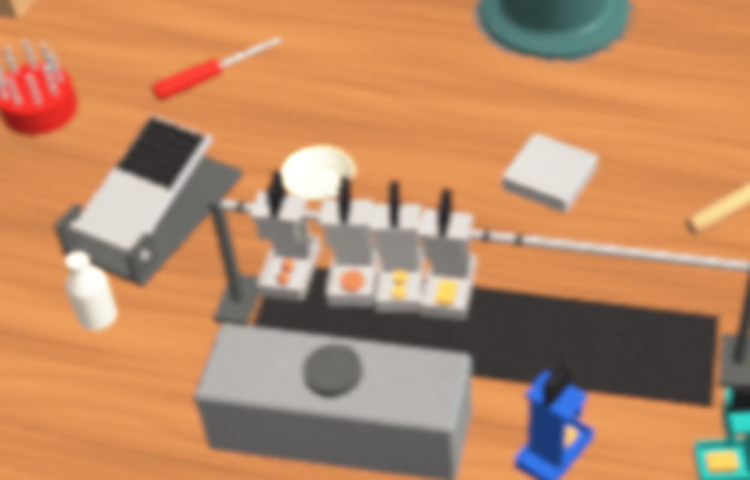

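Run:
```python
from lib import *
d=json.load(open("st.json"))["dr"]; q=quat(d[2]); W=lambda y,z: tcp(*T(d,[[0,y,z]])[0])
command_gripper(.026,25)
movep(W(-.219,.30),q); move_l(W(-.219,.201),q,.1); print("down",np.round(get_ft_force(),1))
ax=T([0,0,d[2]],[[0,1,0]])[0]
y=-.219
while y<.0899:
    y=min(y+.025,.09); move_l(W(y,.201),q,.06); f=get_ft_force(); print(round(y,3),np.round(f@ax,1),np.round(f,1))
    if abs(f@ax)>8 or abs(f[2])>6: print("STOP");break
print(get_time_s())
S=snapshot("scene");overlay(S,[],(100,130,260,160),3,"pics/sl1.png")
```

```text
down [-0.7 -0.5  0.4]
-0.194 0.7 [-0.3  0.7 -1.4]
-0.169 0.2 [-0.   0.2 -0.3]
-0.144 -0.7 [-0.1 -0.7 -0. ]
-0.119 -0.4 [-0.5 -0.5 -0.8]
-0.094 -0.3 [ 0.5 -0.3  0.3]
-0.069 -0.0 [ 0.3 -0.   0.6]
-0.044 -1.1 [-0.1 -1.1  0.7]
-0.019 -0.1 [ 0.3 -0.1 -0. ]
0.006 -0.6 [-0.4 -0.7 -0.2]
0.031 -0.7 [-0.1 -0.7 -0.2]
0.056 -0.2 [-0.6 -0.3  1.5]
0.081 0.4 [-0.2  0.4  0.3]
0.09 0.7 [-0.3  0.6  1.1]
69.8167
```

View pics/sl1.png

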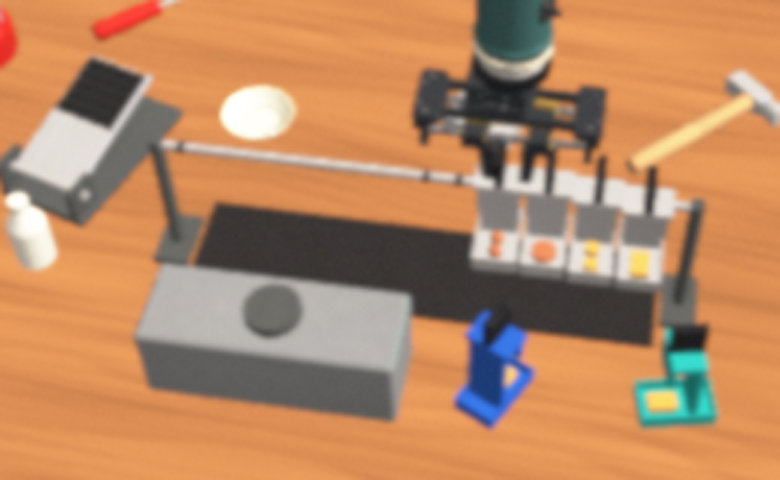

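Run:
```python
from lib import *
d=json.load(open("st.json"))["dr"]; q=quat(d[2]); W=lambda y,z,x=0: tcp(*T(d,[[x,y,z]])[0])
move_l(W(.083,.201),q,.05); move_l(W(.083,.29),q,.1); move_l(W(-.12,.33,-.15),q,.25)
sleep(1); S=snapshot("scene");Tp=snapshot("top")
I=[([*T(d,[[0,.082+.052*k,0]])[0][:2],d[2]],.07) for k in range(4)]
overlay(S,I,(220,160,130,80),6,"pics/sl2.png");overlay(Tp,I,(170,150,110,70),7,"pics/sl3.png")
overlay(S,[],(60,100,400,220),2,"pics/sl4.png");print(get_time_s())
```

```text
73.475
```

View pics/sl2.png

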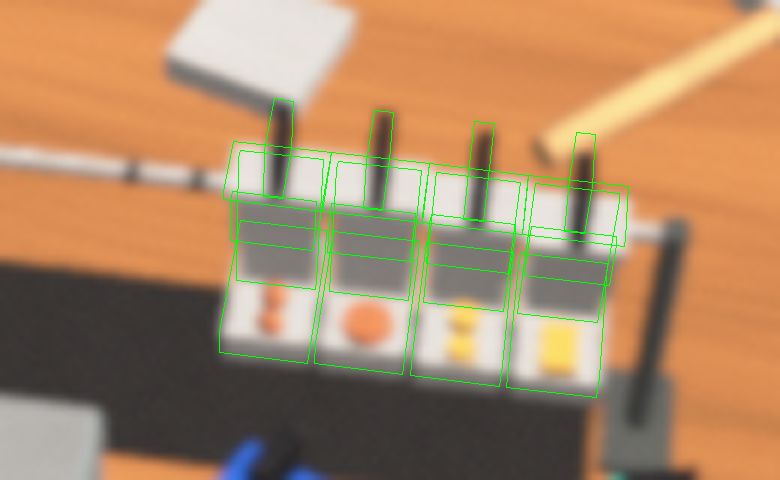

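View pics/sl3.png

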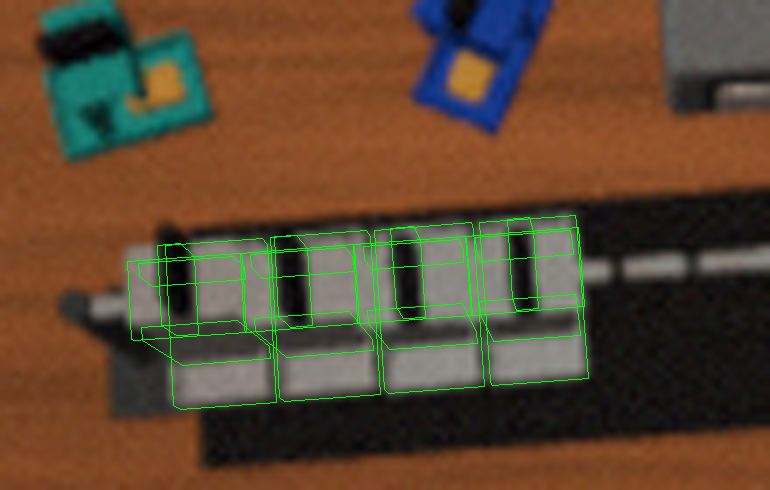

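View pics/sl4.png

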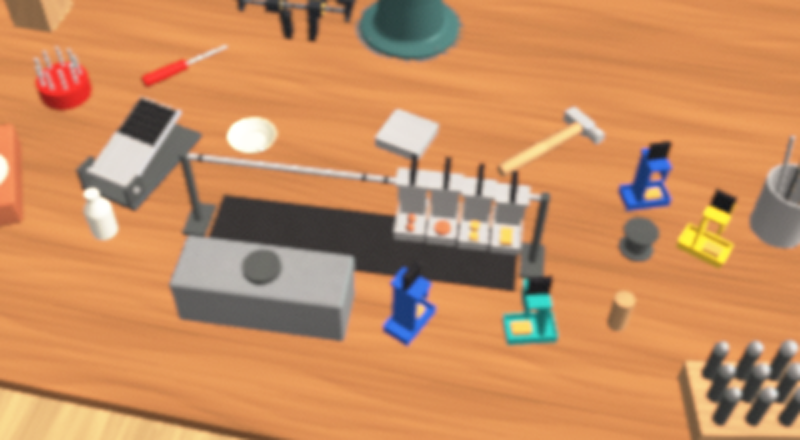

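All four hang past ring3, which sits at crop px (197,180); the nearest carrier's edge is at about 225. The post is clear, the bystanders haven't moved and the gripper is away. Handing in.

```bash
python3 -c "
from station import *
print(get_ft_force()); finish_job(); print(get_time_s())"
```

```text
[-0.89154566  0.53668883  0.09067822]
the job is handed in; nothing more can be done
the job is handed in; nothing more can be done
```

The job is done and handed in, with the robot's clock at about 73 s of the 200 s allowed; handing in gives no verdict.

- **Hanging:** All four grey carriers were hung on the rail between ring1 and ring2. I checked each one against its expected position in the pictures.
- **Blasts:** I pressed the pedal twice to its stop, with the fingertip at about 46 mm and 23 N and 28 N. Each press was held for just over 2 s. The flap opened with each press, and the pedal came right up again both times.
- **Sliding:** I pushed the row along the rail with almost no force (under 2 N). All four now hang past ring3, the last one about 15 mm beyond it, clear of the far post.
- **Last pictures:** All four are still hooked, the bystanders stand where they were, and the gripper is touching nothing.

Two things were not quite as expected. Before or during the first press, one hanging carrier was knocked about 17 mm along the rail and moved its neighbour slightly. Both stayed between the rings, so nothing needed mending. The two cameras also disagreed by about 5 mm on where the rail lies, so I used their combined fit; every hook went on without unusual force.

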